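Set the jacks of a rocking bench-block stand

TASK

The little stand that carries the steel bench block rocks, because the two front jack feet do not reach the board. Turn the two round knurled nuts at the ends of its front bar clockwise, one after the other, until each jack foot gently carries its share of the weight (about 3 to 4 newtons each) and the three fixed feet all still stand firmly on the board. Do not press or screw a jack down hard, keep the stand in its place with the block on it, and leave the other things alone.

Things in the scene. Friction and masses are not known exactly. Their poses are not given: they have to be found in the camera images.
- board: fixed plywood board, 190 x 310 x 12 mm, on which the stand stands; origin at the centre of its underside, x away from the robot at yaw 0, z up
- stand: loose grey stand, 3.5 kg with the block: plate 150 (x) x 180 x 12 mm, front bar 48 x 256 mm, top 26 mm above the board. Origin at the feet's undersides below the plate's centre; x from front (bar, robot's side) to rear, y to its left. With the jacks clear, a press of 6 to 12 N on a nut tips it about its front and that side's rear foot, the nut sinking under constant force till its pad bears
- stand_center (a point): centre of the stand's plate, 20 mm above the board
- knob_left_grip (a point): grip point of the left (+y) nut, on its axis 47 mm above the board. The nut: upright steel cylinder, 32 mm diameter, 28 mm tall, from 32 to 60 mm above the board; the 9 mm stem stands up to 12 mm above it; below it a collar 38 mm across, its top 31 mm above the board. Axes turn with the nut
- knob_right_grip (a point): the same point of the right (-y) nut, which is alike. Turning a nut clockwise seen from above drives its pad down 2.4 mm per radian (15 mm a turn), counter-clockwise up; it turns stiffly (about 0.05 N m) and stays where it is left
- jack_left: levelling jack at the left (+y) end of the front cross bar, a unit bolted to the stand: collar, captive nut (does not rise or sink), threaded stem and under it a rubber pad 26 mm across. Origin on the stem axis at the level of the fixed feet's undersides, 60 mm before and 105 mm left of the stand's origin; it does not move with the stem. Pad at start: 1 to 6 mm clear of the board, left and right unlike
- jack_right: the same jack at the right (-y) end, a mirror image. When a pad meets the board it is springy: its load grows 2 N per mm driven on (4.8 N per radian of nut) for 5 mm, then it is hard. The load is felt as an upward push on whatever holds the nut. The nut can turn at least 1.5 rad beyond what is needed
- foot_rear_left: fixed domed rubber foot under the stand, 24 mm across, 14 mm tall, touching the board in one point, 58 mm behind and 58 mm left of the stand's origin; origin at its underside
- foot_rear_right: the same, 58 mm to the right
- foot_front: the same, under the middle of the front cross bar, 60 mm before the stand's origin. The feet's rubber gives: the first 5 N pressed on a nut sink it 0.5 to 1 mm even before the stand tips
- block_center (a point): centre of the steel bench block, 62 x 62 x 20 mm, 0.62 kg, lying loose on the stand's cork pad (29 mm above the board)
- mallet_center (a point): wooden-handled mallet, 60 x 200 x 31 mm, lying left of the board; the point is half-way up; bystander
- glue_bottle_center (a point): slim dark glue bottle with a pointed cap, 23 x 30 x 88 mm, standing at the near left; the point is half-way up; bystander

How it is judged:
By the outcome, as a careful person would: the job done as asked, in the order asked, and still so for the second after the job is handed in, with the robot touching nothing.
It also fails if it takes over 72 s, if anything falls off the work surface, if the arm or the gripper's body presses on something with over 40 N, if the wrist force passes 120 N, or if a joint passes its speed limit or range.

ROBOT

A 7-joint arm with a two-finger parallel gripper is mounted at the origin on a cart in front of the work surface, level with it; the furniture and walls round the work are solid. World frame = base frame: x ahead of the robot, y to its left, z up, the work surface at z = 0. Lengths are in m, angles in degrees, forces in N, time in s.
With the tool pointing down it reaches from about 0.4 to 0.9 m from the base axis. Payload 5.5 kg.
Tool frame: the origin (TCP) lies midway between the tips of the shut fingers; the grasp point (between the pads) lies robot.tcp_to_grasp behind it (robot.tcp_to_grasp is the distance from the TCP to the grasp point, in m); z points along the fingers, x is the direction in which the jaws open and shut, and the axes are right-handed (so a half turn about z gives the same grasp; the last joint's range is limited). The gripper opens to 85 mm and grips with 20 to 120 N. Pads are 22 mm wide; open, the fingers measure 114 mm over their backs; the gripper's body (76 mm by 85 mm) begins 54 mm behind the grasp point. The pads swing forward as they close: fully open they stand 13 mm farther back than shut.
Start: joints at [78.106, 28.699, -24.465, 88.831, 12.651, 65.22, -12.049], TCP at [0.295, -0.579, 0.231] pointing down, gripper open.
Joint ranges: [-164.97, 164.97], [-17.58, 116.51], [-87.97, 89.64], [11.32, 138.91], [-80.73, 260.73], [10.89, 115.49], [-147.41, 147.41]. Speed limits (degrees/s): [147.25, 147.25, 180, 180, 180, 180, 180].

INTERFACE

Orientations are given as [roll, pitch, yaw] about the fixed x, y, z axes, in that order (R = Rz(yaw) Ry(pitch) Rx(roll)).
In Python, from station import get_obs, grab_frame, ticket, regions_of, robot gives the robot as it stands.
- The arm moves only by the tool jog_arm, never from a script. Its argument "targets" is a list of rows, each a list of 3 entries, a list of its own where there are three numbers: the turn, a rotation vector about the tool's x, y, z in rad, then the shift along the tool's x, y, z in m, then the opening, from -1 (shut) to 1 (fully open). In form: [[[rx, ry, rz], [dx, dy, dz], jaw], ...]. A call has 1 to 20 rows; each row is the pose to reach, as a shift and turn from the pose commanded when the call began, along the tool's axes at that moment; what a row does not reach only later rows make up. A row lasts 1/10 s, in which the tool goes at most 50 mm and 8.59 degrees, less where a joint would pass 70% of its speed; a pose out of reach is approached as far as the arm can. A call with a gripper value outside its range is refused whole. The fingers move at their own pace and stop on an object; the grip force is fixed at half the most. Time passes only in rows, so rows that repeat a pose let the fingers close. It gives the time, the measured TCP pose, the force and the opening at its end, in the units of the state.
- get_obs(): the state, without advancing time (a new reading comes with each control period).
- grab_frame(name): name is "side" or "top"; returns a dict with "pixels" (384x512x3 uint8, red, green, blue), "fx", "fy", "cx", "cy" (pixels), "k1" (the pictures are not rectified: a ray, as slopes to the right and down, at radius r is drawn at 1 + k1 r^2 times it, then the intrinsics apply), "rvec" (rotation vector, rad) and "tvec" (3), from world to camera coordinates, as OpenCV has them. Camera axes: x right, y down, z forward; pixel columns grow to the right and rows downward; lengths in m; the calibration is good to about 2 mm. A picture is of the moment at which its call begins. There is no depth.
- ticket.job_done(): hands the job in, once; it reports no verdict.
Trained networks look in the newest picture that a camera, given by its name, has taken for a name from the list of things; names that differ only in an ending like _2 or _b are one class to them, and where a whole thing is asked for, a point or a joint stands for the part that bears it (a point fixed in the world has none). Each returns a list of dicts, best first, with "conf" (0 to 1); they miss things now and then, are a little off and sometimes report something else, mostly with a low value. They report only what shows in the picture. A call takes as long as a camera call.
- regions_of(name, camera): "pixels" (384x512 bool, what is visible of it) and "at" ([row, column] in pixels, amid what is visible of it).
The state is a dict: "time": time; "qpos": joint angles; "joint_velocities": joint speeds; "joint_efforts": joint torques, N m; "tool_pos": TCP position; "eef_rot": TCP orientation; "wrist_force": force on the tool from outside, world axes, zero at the start; "ft_torque": the same for the moment, N m; "gripper_width": opening from 0.0 (shut) to 1.0 (fully open).
Only numpy, scipy, OpenCV 4.12 (cv2) and the standard library are available. Lean on these libraries where they do the work, as an engineer would, in place of code of your own. Each camera call takes 0.05 s, during which the arm holds its last target.

## Working session

There is one attempt and no reset: what is moved stays moved. The work goes in short steps, Python scripts to look and compute and a tool call to move; the robot and the scene stay as the last step left them, time stands still between calls to the robot, and variables do not carry over. Pictures are saved under pics/ and viewed, and the job is handed in when it is done.

Besides the shell and the picture viewer there is one more tool, called after "Request:" as a command line: name --argument value ..., lists and objects as JSON in quotes. jog_arm: Moves the arm, as the interface text tells. Its arguments: {"type":"object","properties":{"targets":{"type":"array"}},"required":["targets"]}

```bash
ls; mkdir -p pics
python3 - <<'E'
from station import *
import cv2,json
o=get_obs();print({k:(v if not hasattr(v,'tolist') else v.tolist()) for k,v in o.items()})
print(robot, [ (a,getattr(robot,a)) for a in dir(robot) if a[0]!='_'])
for n in("side","top"):
    f=grab_frame(n);cv2.imwrite(f"pics/{n}0.png",f["pixels"][:,:,::-1]);print(n,{k:v for k,v in f.items() if k!="pixels"})
    for t in ["knob_left_grip","knob_right_grip","foot_front","stand","board","block_center"]:
        for r in regions_of(t,n)[:3]: print(t,r["conf"],r["at"],r["pixels"].sum())
E
```

```text
pics
{'time': 0.0, 'qpos': [78.10339646212427, 28.75509406866737, -24.454366386401833, 88.89236339351822, 12.650533084561213, 65.2214522121975, -12.048444363298655], 'joint_velocities': [0.05675217179130683, -0.0270158264725135, 0.010314552210121732, 0.05160810213448574, -0.14344893863048114, 0.009485839114014313, -0.010914578137865704], 'joint_efforts': [0.0008906942639441695, -56.95318937301636, -5.816313475370407, -28.093906044960022, 0.010440809419378638, 0.011866434069816023, -7.729772448783478e-06], 'tool_pos': [0.2945066729111101, -0.5786504657804079, 0.2302404041698355], 'eef_rot': [-179.99549345304055, 0.1152242774396838, -63.01822902015266], 'wrist_force': [0.07385997490511308, 1.2241367940078327, -0.12675609881051983], 'ft_torque': [0.013453228935790443, -0.013395240104590126, 0.01207269516361412], 'gripper_width': 1.000788245282241}
<Robot object at 0x7fee1a40ba10> [('PlanningError', <class 'station.PlanningError'>), ('tcp_to_grasp', 0.0187)]
side {'fx': 421.81889483862966, 'fy': 421.81889483862966, 'cx': 255.85701430589125, 'cy': 188.2631522998366, 'k1': -0.04523002393773779, 'rvec': array([ 2.24798206, -0.68841629,  0.31923718]), 'tvec': array([-0.32561744,  0.34155493,  0.66911408])}
knob_left_grip 0.75 [194.5, 238.5] 201
knob_right_grip 0.84 [250.9, 301.8] 308
stand 0.81 [220.7, 283.0] 4519
board 0.78 [251.8, 277.8] 3626
block_center 0.89 [206.7, 285.1] 768
top {'fx': 460.9769791686513, 'fy': 460.9769791686513, 'cx': 254.29172203452305, 'cy': 196.03088963314553, 'k1': 0.04724229676980822, 'rvec': array([ 2.16683157, -2.11027863,  0.14129109]), 'tvec': array([0.17246346, 0.51968786, 1.12686428])}
knob_left_grip 0.44 [208.6, 252.4] 142
stand 0.66 [198.1, 292.6] 4330
stand 0.62 [210.1, 250.0] 177
stand 0.29 [259.4, 163.2] 121
board 0.61 [219.5, 283.8] 3403
board 0.42 [260.5, 160.1] 150
board 0.21 [207.4, 334.7] 152
block_center 0.61 [179.8, 292.1] 613
```

Run:
```python
import cv2
for n in("side","top"):
    im=cv2.imread(f"pics/{n}0.png")
    cv2.imwrite(f"pics/{n}0z.png",cv2.resize(im[100:330,130:430],None,fx=2.6,fy=2.6,interpolation=cv2.INTER_CUBIC))
```

```text
(no output)
```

View pics/side0z.png

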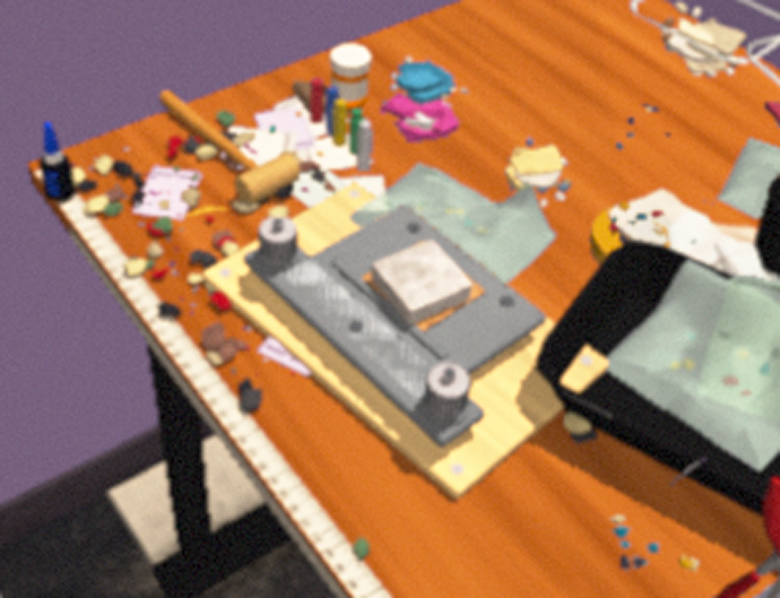

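View pics/top0z.png

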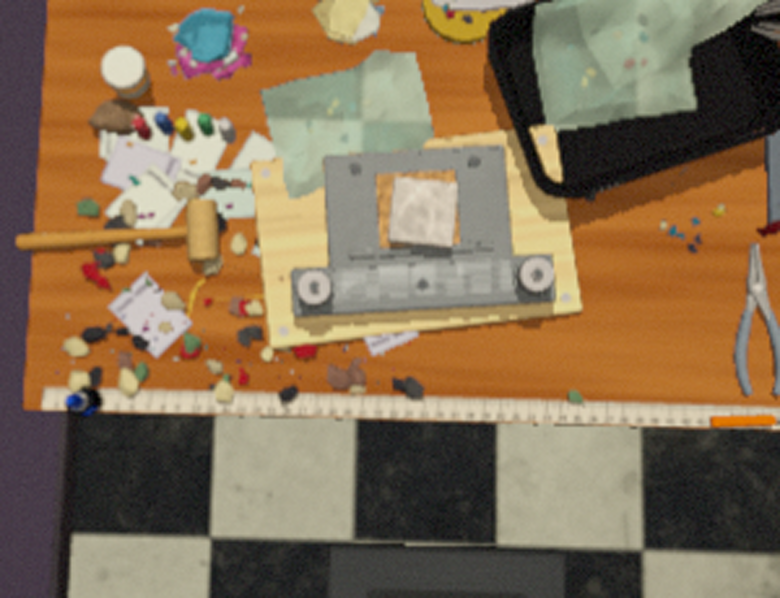

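View pics/top0.png

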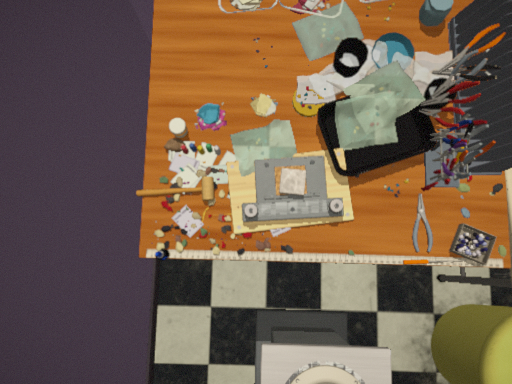

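The side view shows the nuts near (237,190) and (302,248). In the top view they are near (251,210) and (336,205). I'll zoom in to get exact clicks.

Run:
```python
import cv2
import numpy as np
a=cv2.imread("pics/side0.png");b=cv2.imread("pics/top0.png")
z=lambda im,u,v:cv2.resize(im[v:v+32,u:u+44],None,fx=8.5,fy=8.5,interpolation=cv2.INTER_CUBIC)
t=np.vstack([np.hstack([z(a,215,175),z(a,280,232)]),np.hstack([z(b,230,194),z(b,315,190)])])
cv2.imwrite("pics/z1.png",t);print(t.shape)
```

```text
(544, 748, 3)
```

View pics/z1.png

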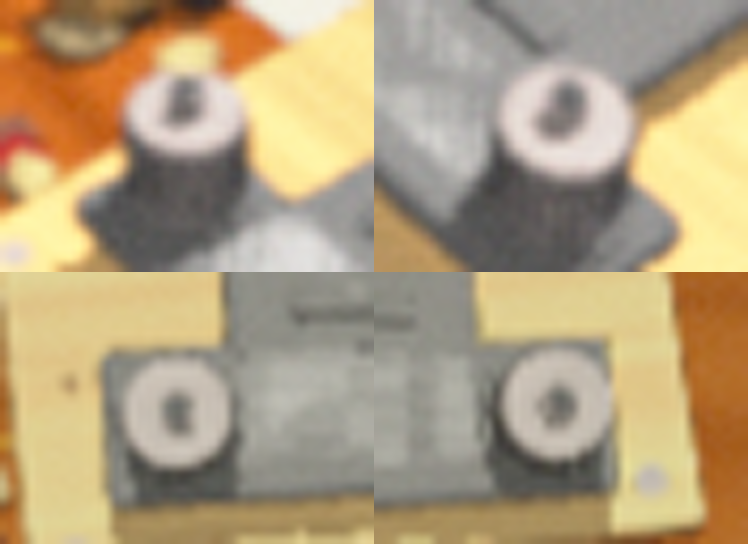

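```bash
cat > h.py <<'E'
import numpy as np,cv2
from station import *
def proj(f,P):
    K=np.array([[f["fx"],0,f["cx"]],[0,f["fy"],f["cy"]],[0,0,1]])
    return cv2.projectPoints(np.array(P,float).reshape(-1,1,3),f["rvec"],f["tvec"],K,np.array([f["k1"],0,0,0,0]))[0].reshape(-1,2)
def ray(f,uv,z):
    K=np.array([[f["fx"],0,f["cx"]],[0,f["fy"],f["cy"]],[0,0,1]])
    n=cv2.undistortPoints(np.array(uv,float).reshape(-1,1,2),K,np.array([f["k1"],0,0,0,0])).reshape(-1,2)
    R=cv2.Rodrigues(f["rvec"])[0];c=-R.T@f["tvec"]
    d=np.c_[n,np.ones(len(n))]@R
    return c+d*((z-c[2])/d[:,2])[:,None]
E
python3 - <<'E'
from h import *
from scipy.optimize import least_squares
S={"side":[(236.2,187.85),(302.27,245.56)],"top":[(250.5,210.15),(336.09,205.2)]}
F={n:grab_frame(n) for n in S}
for n in S:
    p=ray(F[n],S[n],.072);print(n,p,np.linalg.norm(p[0]-p[1]))
def pts(v):
    x,y,a=v;c,s=np.cos(a),np.sin(a)
    return np.array([[x-s*q,y+c*q,.072] for q in(.105,-.105)])
r=least_squares(lambda v:np.concatenate([(proj(F[n],pts(v))-S[n]).ravel() for n in S]),[.5,-.1,0])
print(r.x,r.fun,pts(r.x))
E
```

```text
side [[ 0.47340799  0.19309882  0.072     ]
 [ 0.49259253 -0.01503406  0.072     ]] 0.20901516908575232
top [[ 0.47497698  0.19392264  0.072     ]
 [ 0.49259756 -0.01467126  0.072     ]] 0.20933680783385808
[0.48344547 0.08946192 0.08738087] [ 9.90380617e-02 -3.98583591e-01  4.00447318e-02  3.10950212e-02
 -6.47633900e-02  2.80698526e-01  1.92005491e-01  3.82793475e-04] [[ 0.47428215  0.19406131  0.072     ]
 [ 0.49260879 -0.01513748  0.072     ]]
```

Both cameras agree to about 1 mm: the left nut is at (0.474, 0.194) and the right nut at (0.493, -0.015), with the stand yawed 5°. I'll write a helper to compute moves and start with the right nut.

```bash
cat >> h.py <<'E'
from scipy.spatial.transform import Rotation as Ro
def to(x,y,z,yaw=None):
    o=get_obs();R=Ro.from_euler('xyz',o['eef_rot'],degrees=True)
    T=Ro.from_euler('xyz',[180,0,o['eef_rot'][2] if yaw is None else yaw],degrees=True)
    d=R.inv().apply(np.array([x,y,z])-o['tool_pos'])
    print('turn',np.round((R.inv()*T).as_rotvec(),4),'shift',np.round(d,4))
def st(n=4):
    f=[];q=[];t=[];
    for i in range(n):
        if i: grab_frame("top")
        o=get_obs();f.append(o['wrist_force']);q.append(o['tool_pos']);t.append(o['ft_torque'])
    print('t',round(o['time'],2),'pos',np.round(np.mean(q,0)*1e3,2),'rot',np.round(o['eef_rot'],2),'F',np.round(np.mean(f,0),2),'sd',np.round(np.std(f,0),2),'T',np.round(np.mean(t,0),3),'w',round(o['gripper_width'],3),'q',np.round(o['qpos'],1))
E
python3 - <<'E'
from h import *
st(3);to(.4926,-.0151,.2)
E
```

```text
t 0.9 pos [ 294.87 -579.28  231.34] rot [-180.     -0.    -63.02] F [ 0.    0.01 -0.23] sd [0.14 0.35 0.8 ] T [-0.002 -0.003 -0.006] w 0.998 q [ 78.1  28.7 -24.5  88.8  12.7  65.2 -12. ]
turn [-0. -0.  0.] shift [-0.4131 -0.4321  0.0313]
```

Request:
jog_arm --targets '[[[0, 0, 0], [-0.413, -0.432, 0.031], 1], [[0, 0, 0], [-0.413, -0.432, 0.031], 1], [[0, 0, 0], [-0.413, -0.432, 0.031], 1], [[0, 0, 0], [-0.413, -0.432, 0.031], 1], [[0, 0, 0], [-0.413, -0.432, 0.031], 1], [[0, 0, 0], [-0.413, -0.432, 0.031], 1], [[0, 0, 0], [-0.413, -0.432, 0.031], 1], [[0, 0, 0], [-0.413, -0.432, 0.031], 1], [[0, 0, 0], [-0.413, -0.432, 0.031], 1], [[0, 0, 0], [-0.413, -0.432, 0.031], 1], [[0, 0, 0], [-0.413, -0.432, 0.031], 1], [[0, 0, 0], [-0.413, -0.432, 0.031], 1], [[0, 0, 0], [-0.413, -0.432, 0.031], 1], [[0, 0, 0], [-0.413, -0.432, 0.031], 1], [[0, 0, 0], [-0.413, -0.432, 0.031], 1], [[0, 0, 0], [-0.413, -0.432, 0.031], 1]]'

```text
time: 2.5
tool_pos: [0.4922, -0.0172, 0.2002]
eef_rot: [180.0, -0.0, -63.2]
wrist_force: [-0.5, 0.0, -0.6]
gripper_width: 0.998
```

Run:
```python
from h import *
st(1);to(.4926,-.0151,.12,-63)
```

```text
t 2.5 pos [492.18 -17.21 200.23] rot [ 1.7996e+02 -3.0000e-02 -6.3200e+01] F [-0.47  0.01 -0.62] sd [0. 0. 0.] T [ 0.039 -0.039  0.038] w 0.998 q [ 34.5  17.2 -41.5 112.4  13.9  55.3 -77. ]
turn [ 0.0007 -0.0006 -0.0036] shift [-0.0017 -0.0014  0.0802]
```

Request:
jog_arm --targets '[[[0, 0, 0.1], [-0.001, -0.001, 0.03], 1], [[0, 0, 0.14], [-0.001, -0.001, 0.03], 1], [[0, 0, 0.14], [-0.001, -0.001, 0.03], 1]]'

```text
time: 2.8
tool_pos: [0.4922, -0.0155, 0.1697]
eef_rot: [179.9, 0.0, -71.2]
wrist_force: [-0.2, -0.6, 0.4]
gripper_width: 0.997
```

Run:
```python
from h import *
st(3);to(.4926,-.0151,.12,-63)
```

```text
t 2.9 pos [492.72 -15.24 170.2 ] rot [-1.7997e+02 -3.0000e-02 -7.1090e+01] F [ 0.04 -0.29  0.01] sd [0.24 0.21 0.44] T [ 0.009 -0.014 -0.025] w 1.002 q [ 31.8  19.4 -39.1 113.9  15.5  51.8 -86.5]
turn [-0.0004 -0.0006 -0.1412] shift [-0.0001  0.0006  0.0506]
```

Request:
jog_arm --targets '[[[0, 0, -0.15], [0, 0, 0.05], 1], [[0, 0, -0.3], [0, 0, 0.05], 1], [[0, 0, -0.45], [0, 0, 0.05], 1], [[0, 0, -0.6], [0, 0, 0.05], 1], [[0, 0, -0.75], [0, 0, 0.05], 1], [[0, 0, -0.9], [0, 0, 0.05], 1], [[0, 0, -1.05], [0, 0, 0.05], 1], [[0, 0, -1.2], [0, 0, 0.05], 1], [[0, 0, -1.35], [0, 0, 0.05], 1], [[0, 0, -1.5], [0, 0, 0.05], 1], [[0, 0, -1.65], [0, 0, 0.05], 1], [[0, 0, -1.7], [0, 0, 0.05], 1]]'

```text
time: 4.1
tool_pos: [0.4936, -0.0148, 0.1209]
eef_rot: [180.0, -0.1, 26.6]
wrist_force: [0.9, 0.3, 0.0]
gripper_width: 0.999
```

Request:
jog_arm --targets '[[[0, 0, -0.15], [0, 0, 0.02], 1], [[0, 0, -0.3], [0, 0, 0.02], 1], [[0, 0, -0.45], [0, 0, 0.02], 1], [[0, 0, -0.6], [0, 0, 0.02], 1], [[0, 0, -0.75], [0, 0, 0.02], 1], [[0, 0, -0.9], [0, 0, 0.02], 1], [[0, 0, -1.05], [0, 0, 0.02], 1], [[0, 0, -1.2], [0, 0, 0.02], 1], [[0, 0, -1.35], [0, 0, 0.02], 1], [[0, 0, -1.5], [0, 0, 0.02], 1], [[0, 0, -1.65], [0, 0, 0.02], 1], [[0, 0, -1.7], [0, 0, 0.02], 1], [[0, 0, -1.7], [0, 0, 0.02], 1]]'

```text
time: 5.4
tool_pos: [0.4934, -0.0148, 0.1006]
eef_rot: [180.0, 0.0, 123.7]
wrist_force: [-0.5, 0.4, 0.8]
gripper_width: 0.996
```

Run:
```python
from h import *
st(6);to(.4926,-.0151,.045,124)
f=grab_frame("side");cv2.imwrite("pics/s1.png",cv2.resize(f["pixels"][130:330,160:420,::-1],None,fx=3,fy=3))
f=grab_frame("top");cv2.imwrite("pics/t1.png",cv2.resize(f["pixels"][130:300,200:420,::-1],None,fx=3.5,fy=3.5))
```

```text
t 5.65 pos [493.3  -14.5  100.55] rot [1.8000e+02 4.0000e-02 1.2369e+02] F [-0.32 -0.04  0.02] sd [0.37 0.45 0.64] T [ 0.008 -0.     0.016] w 0.998 q [ 54.3  48.3 -75.9 116.2  54.5  62.8  76.1]
turn [ 0.0001  0.0007 -0.0054] shift [-0.0004 -0.0009  0.0555]
```

View pics/s1.png

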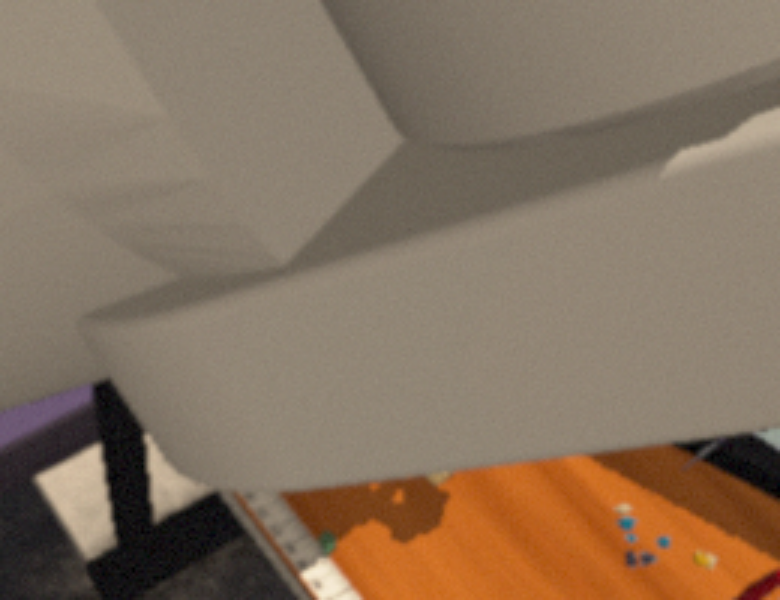

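Run:
```python
from h import *
f=grab_frame("side");g=grab_frame("top");cv2.imwrite("pics/f1.png",cv2.resize(np.vstack([f["pixels"],g["pixels"]])[:,:,::-1],None,fx=.78,fy=.78))
```

```text
(no output)
```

View pics/f1.png

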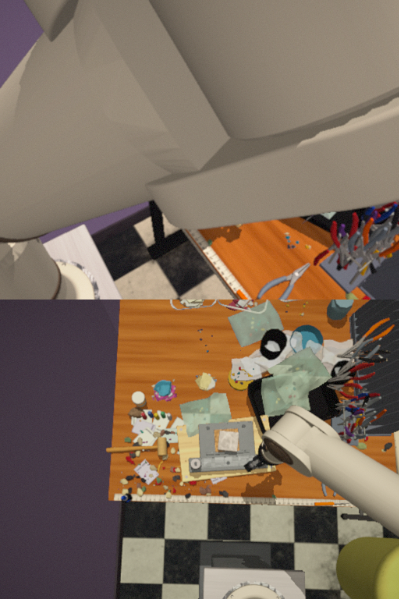

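The forearm has swung low on the right, and both views show it blocking the scene. I'll back the wrist off partway so the elbow rises.

Request:
jog_arm --targets '[[[0, 0, 0.15], [0, -0.001, 0], 1], [[0, 0, 0.3], [0, -0.001, 0], 1], [[0, 0, 0.45], [0, -0.001, 0], 1], [[0, 0, 0.6], [0, -0.001, 0], 1], [[0, 0, 0.75], [0, -0.001, 0], 1], [[0, 0, 0.9], [0, -0.001, 0], 1], [[0, 0, 0.9], [0, -0.001, 0], 1]]'

```text
time: 6.55
tool_pos: [0.4923, -0.0145, 0.1006]
eef_rot: [179.9, 0.1, 72.1]
wrist_force: [-0.3, -0.1, -0.5]
gripper_width: 0.998
```

Run:
```python
from h import *
st(6);to(.4926,-.0151,.045)
f=grab_frame("side");g=grab_frame("top");cv2.imwrite("pics/f2.png",cv2.resize(np.vstack([f["pixels"],g["pixels"]])[:,:,::-1],None,fx=.78,fy=.78))
```

```text
t 6.8 pos [492.16 -14.44 100.42] rot [-1.7999e+02 -1.0000e-02  7.2330e+01] F [-0.02 -0.04 -0.25] sd [0.51 0.42 0.52] T [ 0.005 -0.01  -0.006] w 0.999 q [ 50.2  40.2 -67.  116.4  46.1  55.6  31.2]
turn [-0.0002 -0.0002  0.    ] shift [-0.0006  0.0008  0.0552]
```

View pics/f2.png

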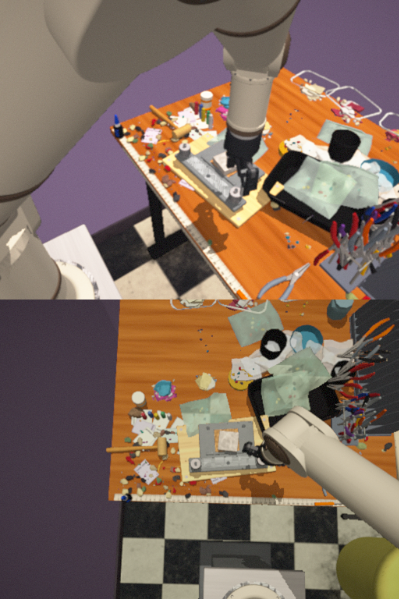

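The elbow is now high and the side view is clear. The gripper is over the right nut, so I'll descend.

Request:
jog_arm --targets '[[[0, 0, 0], [0, 0, 0.02], 0.4], [[0, 0, 0], [0, 0.001, 0.04], 0.3], [[0, 0, 0], [0, 0.001, 0.05], 0.3], [[0, 0, 0], [0, 0.001, 0.055], 0.3], [[0, 0, 0], [0, 0.001, 0.055], 0.3], [[0, 0, 0], [0, 0.001, 0.055], 0.3]]'

```text
time: 7.5
tool_pos: [0.4935, -0.0145, 0.0458]
eef_rot: [180.0, -0.0, 72.2]
wrist_force: [1.0, 0.3, -0.5]
gripper_width: 0.648
```

Run:
```python
from h import *
st(12);to(.4926,-.0151,.045)
f=grab_frame("side");cv2.imwrite("pics/s3.png",cv2.resize(f["pixels"][180:300,220:380,::-1],None,fx=4.8,fy=4.8,interpolation=cv2.INTER_CUBIC))
```

```text
t 8.05 pos [493.39 -14.76  45.71] rot [179.99  -0.    72.19] F [ 0.04 -0.36  0.02] sd [0.4  0.42 0.52] T [0.001 0.011 0.004] w 0.653 q [ 46.1  44.3 -61.1 117.6  52.   50.9  27. ]
turn [ 0.0001 -0.     -0.    ] shift [-0.0005 -0.0004  0.0004]
```

View pics/s3.png

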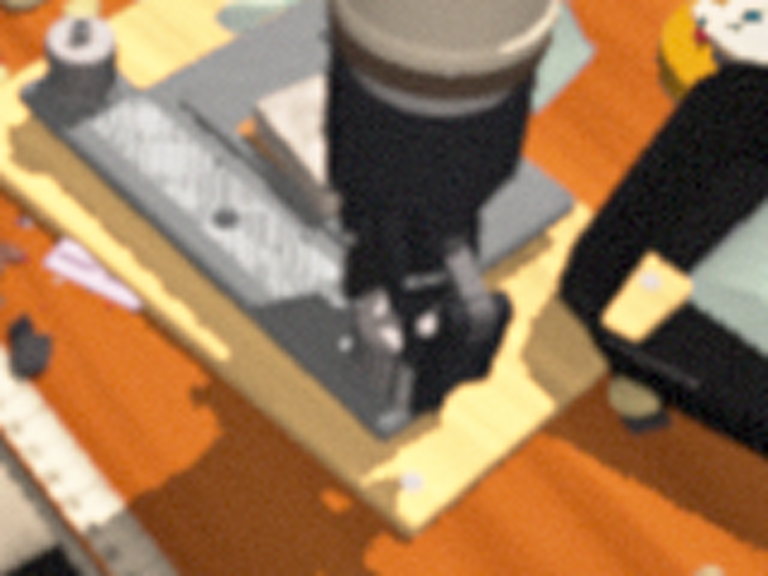

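The fingers straddle the right nut at about (300,250), with no force. Now I'll close.

Request:
jog_arm --targets '[[[0, 0, 0], [0, 0, 0], 0.0], [[0, 0, 0], [0, 0, 0], -0.3], [[0, 0, 0], [0, 0, 0], -0.6], [[0, 0, 0], [0, 0, 0], -1], [[0, 0, 0], [0, 0, 0], -1], [[0, 0, 0], [0, 0, 0], -1]]'

```text
time: 8.7
tool_pos: [0.493, -0.0151, 0.0454]
eef_rot: [180.0, 0.0, 72.2]
wrist_force: [-1.8, -2.1, 4.6]
gripper_width: 0.354
```

Run:
```python
from h import *
st(14)
```

```text
t 9.35 pos [493.01 -15.03  45.35] rot [1.800e+02 3.000e-02 7.218e+01] F [-1.94 -2.38  4.95] sd [0.43 0.46 0.55] T [-0.464  0.409  0.043] w 0.356 q [ 46.1  44.3 -61.1 117.6  52.   50.9  27. ]
```

Closing pressed the nut down with 5 N because the pads swing forward. I'll relieve that by raising the tool.

Request:
jog_arm --targets '[[[0, 0, 0], [0, 0, -0.0003], -1], [[0, 0, 0], [0, 0, -0.0006], -1]]'

```text
time: 9.55
tool_pos: [0.493, -0.0149, 0.0457]
eef_rot: [-180.0, 0.0, 72.2]
wrist_force: [0.9, -2.0, -1.1]
gripper_width: 0.357
```

Run:
```python
from h import *
st(14)
```

```text
t 10.2 pos [492.98 -14.92  45.74] rot [-1.7999e+02  1.0000e-02  7.2190e+01] F [-0.37 -2.23 -0.65] sd [0.57 0.38 0.64] T [-0.552  0.135  0.014] w 0.358 q [ 46.1  44.3 -61.2 117.6  51.9  51.   27. ]
```

Request:
jog_arm --targets '[[[0, 0, 0.1], [0, 0, 0], -1], [[0, 0, 0.2], [0, 0, 0], -1], [[0, 0, 0.3], [0, 0, 0], -1], [[0, 0, 0.4], [0, 0, 0], -1], [[0, 0, 0.4], [0, 0, 0], -1]]'

```text
time: 10.7
tool_pos: [0.4931, -0.0147, 0.0459]
eef_rot: [180.0, 0.0, 49.2]
wrist_force: [-0.2, -2.2, -2.1]
gripper_width: 0.358
```

Run:
```python
from h import *
st(14)
```

```text
t 11.35 pos [493.07 -14.7   45.88] rot [-1.800e+02 -1.000e-02  4.929e+01] F [-0.41 -2.24 -2.08] sd [0.66 0.46 0.37] T [-0.484  0.066  0.019] w 0.353 q [ 43.4  41.4 -56.9 117.7  48.1  48.1   7. ]
```

Request:
jog_arm --targets '[[[0, 0, 0.1], [0, 0, 0.0001], -1], [[0, 0, 0.2], [0, 0, 0.0001], -1], [[0, 0, 0.3], [0, 0, 0.0001], -1], [[0, 0, 0.4], [0, 0, 0.0001], -1], [[0, 0, 0.4], [0, 0, 0.0001], -1]]'

```text
time: 11.85
tool_pos: [0.4933, -0.0146, 0.0459]
eef_rot: [180.0, -0.0, 26.3]
wrist_force: [0.5, -1.1, -2.7]
gripper_width: 0.353
```

Run:
```python
from h import *
st(14)
```

```text
t 12.5 pos [493.23 -14.58  45.87] rot [-1.7999e+02 -2.0000e-02  2.6370e+01] F [ 0.33 -1.17 -1.88] sd [0.65 0.64 0.54] T [-0.281 -0.08   0.031] w 0.358 q [ 40.2  38.7 -52.2 117.7  43.9  45.4 -12.7]
```

Request:
jog_arm --targets '[[[0, 0, 0.1], [0, 0, 0.0002], -1], [[0, 0, 0.2], [0, 0, 0.0002], -1], [[0, 0, 0.3], [0, 0, 0.0002], -1], [[0, 0, 0.4], [0, 0, 0.0002], -1], [[0, 0, 0.4], [0, 0, 0.0002], -1]]'

```text
time: 13.0
tool_pos: [0.4935, -0.0145, 0.0459]
eef_rot: [180.0, -0.1, 3.4]
wrist_force: [1.1, -0.7, -1.2]
gripper_width: 0.354
```

Run:
```python
from h import *
st(14)
```

```text
t 13.65 pos [493.41 -14.58  45.75] rot [-1.7998e+02 -4.0000e-02  3.4500e+00] F [ 1.22 -0.78 -0.22] sd [0.52 0.67 0.69] T [-0.098 -0.336  0.029] w 0.356 q [ 36.7  36.3 -47.3 117.8  39.6  43.  -32.1]
```

Request:
jog_arm --targets '[[[0, 0, 0.1], [0, 0, 0.0001], -1], [[0, 0, 0.2], [0, 0, 0.0001], -1], [[0, 0, 0.3], [0, 0, 0.0001], -1], [[0, 0, 0.3], [0, 0, 0.0001], -1]]'

```text
time: 14.05
tool_pos: [0.4935, -0.0146, 0.0457]
eef_rot: [-180.0, -0.1, -13.8]
wrist_force: [2.0, 0.0, 0.0]
gripper_width: 0.355
```

Run:
```python
from h import *
st(14)
```

```text
t 14.7 pos [493.49 -14.63  45.66] rot [-1.7998e+02 -3.0000e-02 -1.3740e+01] F [ 2.73 -0.01  0.38] sd [0.46 0.63 0.51] T [-0.001 -0.687  0.035] w 0.356 q [ 33.8  34.7 -43.4 117.9  36.3  41.4 -46.6]
```

Request:
jog_arm --targets '[[[0, 0, 0.1], [-0.0003, 0, 0], -1], [[0, 0, 0.2], [-0.0003, 0, 0], -1], [[0, 0, 0.3], [-0.0003, 0, 0], -1], [[0, 0, 0.3], [-0.0003, 0, 0], -1]]'

```text
time: 15.1
tool_pos: [0.4935, -0.0146, 0.0458]
eef_rot: [-180.0, -0.1, -31.0]
wrist_force: [5.3, 0.8, -0.6]
gripper_width: 0.352
```

Run:
```python
from h import *
st(14)
```

```text
t 15.75 pos [493.48 -14.64  45.73] rot [-1.7995e+02 -5.0000e-02 -3.0810e+01] F [5.09 0.06 0.33] sd [0.28 0.55 0.71] T [-0.014 -1.171  0.   ] w 0.354 q [ 30.9  33.2 -39.5 118.   32.9  39.9 -60.9]
```

Fx rose, so my x correction had the wrong sign. I'll reverse it and continue.

Request:
jog_arm --targets '[[[0, 0, 0.1], [0.0005, -0.0003, 0], -1], [[0, 0, 0.2], [0.0005, -0.0003, 0], -1], [[0, 0, 0.2], [0.0005, -0.0003, 0], -1]]'

```text
time: 16.05
tool_pos: [0.4936, -0.0148, 0.0457]
eef_rot: [-180.0, -0.0, -42.4]
wrist_force: [4.5, 0.8, 1.6]
gripper_width: 0.353
```

Run:
```python
from h import *
st(16)
```

```text
t 16.8 pos [493.57 -14.74  45.62] rot [-1.7999e+02 -2.0000e-02 -4.2390e+01] F [ 4.12 -0.5   2.59] sd [0.37 0.57 0.63] T [-0.093 -0.965  0.049] w 0.356 q [ 28.7  32.4 -36.8 118.   30.5  39.1 -70.5]
```

Request:
jog_arm --targets '[[[0, 0, 0.1], [0.0003, -0.0003, 0], -1], [[0, 0, 0.2], [0.0003, -0.0003, 0], -1], [[0, 0, 0.2], [0.0003, -0.0003, 0], -1]]'

```text
time: 17.1
tool_pos: [0.4937, -0.0148, 0.0456]
eef_rot: [180.0, -0.0, -53.9]
wrist_force: [3.5, -0.9, 4.2]
gripper_width: 0.356
```

Run:
```python
from h import *
st(20)
```

```text
t 18.05 pos [493.66 -14.82  45.54] rot [179.98   0.   -53.78] F [ 3.02 -1.43  5.08] sd [0.54 0.44 0.44] T [-0.272 -0.75   0.043] w 0.353 q [ 26.6  31.6 -34.1 118.   28.2  38.4 -79.9]
```

Request:
jog_arm --targets '[[[0, 0, 0.1], [0.0002, -0.0002, -0.0002], -1], [[0, 0, 0.2], [0.0003, -0.0003, -0.0004], -1], [[0, 0, 0.3], [0.0003, -0.0003, -0.0005], -1], [[0, 0, 0.3], [0.0003, -0.0003, -0.0005], -1]]'

```text
time: 18.45
tool_pos: [0.4938, -0.0149, 0.0458]
eef_rot: [180.0, -0.0, -71.0]
wrist_force: [3.2, -1.0, 2.5]
gripper_width: 0.356
```

Run:
```python
from h import *
st(24)
```

```text
t 19.6 pos [493.78 -14.87  45.83] rot [179.96   0.   -71.05] F [ 1.65 -1.74  2.03] sd [0.92 0.67 0.67] T [-0.436 -0.471  0.047] w 0.356 q [ 23.3  30.6 -29.9 118.1  24.7  37.4 -94.2]
```

The right jack is now about 0.8 rad past contact, with an estimated free load of 3.4 N. I'll relieve the residual force, release and rise.

Request:
jog_arm --targets '[[[0, 0, 0], [0.0001, -0.0002, -0.0002], -1], [[0, 0, 0], [0.0001, -0.0002, -0.0002], -1], [[0, 0, 0], [0.0001, -0.0002, -0.0002], -0.2], [[0, 0, 0], [0.0001, -0.0002, -0.0002], 0.1], [[0, 0, 0], [0.0001, -0.0002, -0.0002], 0.3], [[0, 0, 0], [0.0001, -0.0002, -0.0002], 0.3], [[0, 0, 0], [0, 0, -0.02], 0.3], [[0, 0, 0], [0, 0, -0.06], 0.3], [[0, 0, 0], [0, 0, -0.08], 0.3], [[0, 0, 0], [0, 0, -0.08], 0.3]]'

```text
time: 20.6
tool_pos: [0.4966, -0.0145, 0.1289]
eef_rot: [-179.7, -0.1, -71.0]
wrist_force: [0.5, -0.1, -0.1]
gripper_width: 0.648
```

Run:
```python
from h import *
st(4);to(.4748,.1943,.125,72)
f=grab_frame("side");cv2.imwrite("pics/s4.png",cv2.resize(f["pixels"][100:330,130:430,::-1],None,fx=2.6,fy=2.6,interpolation=cv2.INTER_CUBIC))
```

```text
t 20.75 pos [494.99 -14.8  126.97] rot [179.95   0.   -71.06] F [ 0.15 -0.13  0.05] sd [0.24 0.07 0.52] T [0.005 0.004 0.016] w 0.651 q [ 27.9  23.  -34.9 115.9  18.   46.4 -88.5]
turn [ 2.0000e-04  1.1000e-03 -2.4969e+00] shift [-0.204  -0.0501  0.0004]
```

View pics/s4.png

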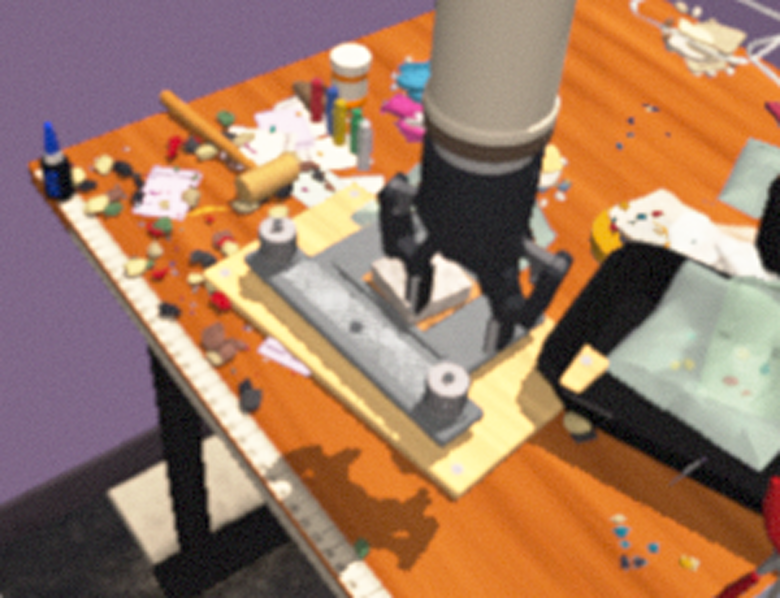

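The stand is unmoved and the right nut is free, as seen at (302,245). Next is the left nut.

Request:
jog_arm --targets '[[[0, 0, -0.15], [-0.03, -0.01, 0], 0.3], [[0, 0, -0.3], [-0.06, -0.02, 0], 0.3], [[0, 0, -0.45], [-0.09, -0.03, 0], 0.3], [[0, 0, -0.6], [-0.12, -0.04, 0], 0.3], [[0, 0, -0.75], [-0.16, -0.05, 0], 0.3], [[0, 0, -0.9], [-0.19, -0.05, 0], 0.3], [[0, 0, -1.05], [-0.204, -0.05, 0], 0.3], [[0, 0, -1.2], [-0.204, -0.05, 0], 0.3], [[0, 0, -1.35], [-0.204, -0.05, 0], 0.3], [[0, 0, -1.5], [-0.204, -0.05, 0], 0.3], [[0, 0, -1.65], [-0.204, -0.05, 0], 0.3], [[0, 0, -1.8], [-0.204, -0.05, 0], 0.3], [[0, 0, -1.95], [-0.204, -0.05, 0], 0.3], [[0, 0, -2.1], [-0.204, -0.05, 0], 0.3], [[0, 0, -2.25], [-0.204, -0.05, 0], 0.3], [[0, 0, -2.4], [-0.204, -0.05, 0], 0.3], [[0, 0, -2.5], [-0.204, -0.05, 0], 0.3], [[0, 0, -2.5], [-0.204, -0.05, 0], 0.3], [[0, 0, -2.5], [-0.204, -0.05, 0], 0.3]]'

```text
time: 22.7
tool_pos: [0.4746, 0.1944, 0.1251]
eef_rot: [-179.9, 0.0, 72.0]
wrist_force: [0.1, -0.4, -0.4]
gripper_width: 0.647
```

Run:
```python
from h import *
st(4);to(.4748,.1943,.045,95)
f=grab_frame("side");g=grab_frame("top");cv2.imwrite("pics/f5.png",cv2.resize(np.vstack([f["pixels"],g["pixels"]])[:,:,::-1],None,fx=.78,fy=.78))
```

```text
t 22.85 pos [474.83 194.42 125.44] rot [-1.7999e+02  2.0000e-02  7.2110e+01] F [ 0.23 -0.49  0.  ] sd [0.46 0.14 0.39] T [ 0.006 -0.023 -0.006] w 0.649 q [ 26.2  39.9 -68.2 112.6  44.   59.    9.4]
turn [-3.000e-04  2.000e-04 -3.994e-01] shift [-0.0002 -0.0002  0.0808]
```

View pics/f5.png

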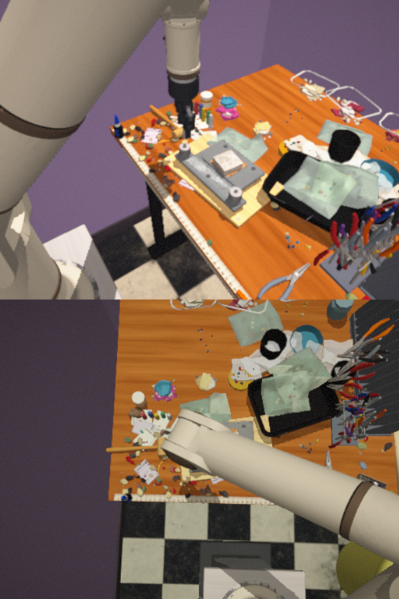

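The arm is well clear and the gripper is over the left nut. I'll turn a little more and descend.

Request:
jog_arm --targets '[[[0, 0, -0.15], [0, 0, 0], 0.3], [[0, 0, -0.3], [0, 0, 0], 0.3], [[0, 0, -0.4], [0, 0, 0.02], 0.3], [[0, 0, -0.4], [0, 0, 0.04], 0.3], [[0, 0, -0.4], [0, 0, 0.06], 0.3], [[0, 0, -0.4], [0, 0, 0.072], 0.3], [[0, 0, -0.4], [0, 0, 0.08], 0.3], [[0, 0, -0.4], [0, 0, 0.08], 0.3], [[0, 0, -0.4], [0, 0, 0.08], 0.3]]'

```text
time: 23.85
tool_pos: [0.4755, 0.1949, 0.0466]
eef_rot: [180.0, -0.0, 95.1]
wrist_force: [0.4, 0.2, 0.4]
gripper_width: 0.649
```

Run:
```python
from h import *
st(6);to(.4748,.1943,.0458)
f=grab_frame("side");cv2.imwrite("pics/s6.png",cv2.resize(f["pixels"][140:260,180:340,::-1],None,fx=4.8,fy=4.8,interpolation=cv2.INTER_CUBIC))
```

```text
t 24.1 pos [475.71 194.75  46.71] rot [ 1.7994e+02 -1.0000e-02  9.5100e+01] F [-0.18 -0.21 -0.22] sd [0.65 0.26 0.35] T [ 0.015 -0.009  0.004] w 0.651 q [ 23.5  48.8 -65.  114.8  55.8  55.6  24.2]
turn [ 0.001  -0.0001 -0.    ] shift [-0.0002 -0.0009  0.0008]
```

View pics/s6.png

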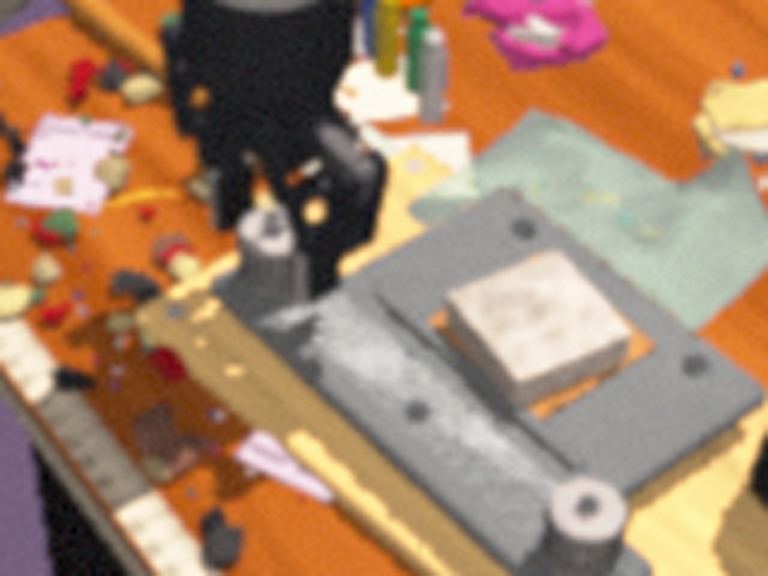

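The fingers straddle the left nut at about (236,188). I'll centre up and close.

Request:
jog_arm --targets '[[[0, 0, 0], [0, -0.0009, 0.0005], 0.2], [[0, 0, 0], [0, -0.0009, 0.0005], 0.0], [[0, 0, 0], [0, -0.0009, 0.0005], -0.3], [[0, 0, 0], [0, -0.0009, 0.0005], -0.6], [[0, 0, 0], [0, -0.0009, 0.0005], -1], [[0, 0, 0], [0, -0.0009, 0.0005], -1], [[0, 0, 0], [0, -0.0009, 0.0005], -1]]'

```text
time: 24.85
tool_pos: [0.4743, 0.1942, 0.0456]
eef_rot: [-180.0, 0.0, 95.1]
wrist_force: [-1.9, -1.3, 3.1]
gripper_width: 0.349
```

Run:
```python
from h import *
st(14)
```

```text
t 25.5 pos [474.31 194.24  45.53] rot [-1.7999e+02  1.0000e-02  9.5110e+01] F [-1.54 -1.8   3.72] sd [0.3  0.64 0.61] T [-0.464  0.252 -0.022] w 0.354 q [ 23.4  48.9 -64.9 114.9  55.9  55.5  24.1]
```

Request:
jog_arm --targets '[[[0, 0, 0], [0, 0, -0.0004], -1], [[0, 0, 0], [0, 0, -0.0004], -1]]'

```text
time: 25.7
tool_pos: [0.4743, 0.1943, 0.0458]
eef_rot: [-180.0, 0.0, 95.1]
wrist_force: [-0.4, -1.2, 1.4]
gripper_width: 0.357
```

Run:
```python
from h import *
st(16)
```

```text
t 26.45 pos [474.32 194.22  45.79] rot [-1.7999e+02  1.0000e-02  9.5110e+01] F [-0.54 -1.99  0.63] sd [0.54 0.53 0.71] T [-0.461  0.119 -0.008] w 0.358 q [ 23.5  48.8 -65.  114.9  55.8  55.5  24.1]
```

Request:
jog_arm --targets '[[[0, 0, 0.1], [0, 0, 0], -1], [[0, 0, 0.2], [0, 0, 0], -1], [[0, 0, 0.3], [0, 0, 0], -1], [[0, 0, 0.3], [0, 0, 0], -1]]'

```text
time: 26.85
tool_pos: [0.4744, 0.1946, 0.046]
eef_rot: [180.0, -0.0, 77.9]
wrist_force: [1.1, -1.3, -1.6]
gripper_width: 0.352
```

Run:
```python
from h import *
st(14)
```

```text
t 27.5 pos [474.36 194.62  45.94] rot [-1.800e+02 -3.000e-02  7.794e+01] F [ 0.   -0.61 -1.02] sd [0.46 0.58 0.38] T [-0.136  0.033  0.026] w 0.353 q [ 21.9  46.6 -62.1 114.9  53.2  53.3   8.7]
```

Request:
jog_arm --targets '[[[0, 0, 0.1], [0, 0, 0.0001], -1], [[0, 0, 0.2], [0, 0, 0.0001], -1], [[0, 0, 0.3], [0, 0, 0.0001], -1], [[0, 0, 0.3], [0, 0, 0.0001], -1]]'

```text
time: 27.9
tool_pos: [0.4745, 0.195, 0.0461]
eef_rot: [180.0, -0.1, 60.7]
wrist_force: [0.4, 1.2, -1.8]
gripper_width: 0.355
```

Run:
```python
from h import *
st(14)
```

```text
t 28.55 pos [474.49 194.96  45.98] rot [-1.7999e+02 -6.0000e-02  6.0760e+01] F [ 0.42  2.34 -0.82] sd [0.47 0.61 0.51] T [ 0.525 -0.1    0.024] w 0.352 q [ 20.   44.4 -59.1 115.   50.5  51.1  -6.5]
```

Request:
jog_arm --targets '[[[0, 0, 0.1], [0.0003, -0.0002, 0.0001], -1], [[0, 0, 0.2], [0.0003, -0.0002, 0.0001], -1], [[0, 0, 0.2], [0.0003, -0.0002, 0.0001], -1]]'

```text
time: 28.85
tool_pos: [0.4747, 0.1951, 0.046]
eef_rot: [180.0, -0.1, 49.2]
wrist_force: [0.2, 3.7, -1.7]
gripper_width: 0.355
```

Run:
```python
from h import *
st(16)
```

```text
t 29.6 pos [474.59 195.13  45.9 ] rot [-1.80e+02 -5.00e-02  4.93e+01] F [1.49 4.38 0.28] sd [0.48 0.57 0.85] T [ 0.971 -0.349  0.026] w 0.349 q [ 18.6  43.  -56.9 115.   48.6  49.7 -16.6]
```

Request:
jog_arm --targets '[[[0, 0, 0.1], [0.0005, -0.0002, 0.0], -1], [[0, 0, 0.2], [0.0005, -0.0002, 0.0], -1], [[0, 0, 0.2], [0.0005, -0.0002, 0.0], -1]]'

```text
time: 29.9
tool_pos: [0.4748, 0.1953, 0.0459]
eef_rot: [180.0, -0.0, 37.8]
wrist_force: [2.6, 4.1, -0.2]
gripper_width: 0.358
```

Run:
```python
from h import *
st(16)
```

```text
t 30.65 pos [474.76 195.33  45.83] rot [ 1.800e+02 -3.000e-02  3.785e+01] F [2.28 4.27 1.12] sd [0.53 0.58 0.73] T [ 1.015 -0.613  0.041] w 0.355 q [ 17.1  41.7 -54.6 115.   46.6  48.3 -26.5]
```

Request:
jog_arm --targets '[[[0, 0, 0.1], [0.0005, -0.0002, -0.0001], -1], [[0, 0, 0.2], [0.0005, -0.0002, -0.0001], -1], [[0, 0, 0.2], [0.0005, -0.0002, -0.0001], -1]]'

```text
time: 30.95
tool_pos: [0.475, 0.1955, 0.0459]
eef_rot: [180.0, -0.0, 26.3]
wrist_force: [3.1, 4.1, 0.6]
gripper_width: 0.354
```

Run:
```python
from h import *
st(16)
```

```text
t 31.7 pos [475.   195.51  45.84] rot [ 1.7998e+02 -1.0000e-02  2.6350e+01] F [3.59 3.05 1.31] sd [0.71 0.78 0.4 ] T [ 0.72  -0.855  0.049] w 0.354 q [ 15.5  40.4 -52.3 115.   44.5  47.1 -36.4]
```

Request:
jog_arm --targets '[[[0, 0, 0.1], [0.0005, -0.0001, 0], -1], [[0, 0, 0.2], [0.0005, -0.0001, 0], -1], [[0, 0, 0.2], [0.0005, -0.0001, 0], -1]]'

```text
time: 32.0
tool_pos: [0.4753, 0.1956, 0.0459]
eef_rot: [179.9, -0.0, 14.8]
wrist_force: [3.1, 2.2, 1.2]
gripper_width: 0.352
```

Run:
```python
from h import *
st(16)
```

```text
t 32.75 pos [475.28 195.67  45.8 ] rot [1.7998e+02 1.0000e-02 1.4890e+01] F [4.13 0.74 2.04] sd [0.54 0.87 0.57] T [ 0.232 -1.039  0.033] w 0.353 q [ 13.8  39.2 -49.9 115.   42.4  45.9 -46.3]
```

Request:
jog_arm --targets '[[[0, 0, 0.1], [0.0003, 0.0001, 0], -1], [[0, 0, 0.2], [0.0006, 0.0001, 0], -1], [[0, 0, 0.3], [0.0007, 0.0002, 0], -1], [[0, 0, 0.3], [0.0007, 0.0002, 0], -1]]'

```text
time: 33.15
tool_pos: [0.4758, 0.1957, 0.0459]
eef_rot: [180.0, -0.0, -2.3]
wrist_force: [3.5, 0.5, 2.6]
gripper_width: 0.353
```

Run:
```python
from h import *
st(16)
```

```text
t 33.9 pos [475.77 195.77  45.78] rot [ 1.7998e+02  1.0000e-02 -2.2900e+00] F [ 3.24 -0.86  3.66] sd [0.62 0.69 0.84] T [-0.179 -0.878  0.047] w 0.356 q [ 11.2  37.5 -46.2 114.9  39.1  44.2 -60.8]
```

Request:
jog_arm --targets '[[[0, 0, 0.1], [0.0003, -0.0001, 0], -1], [[0, 0, 0.2], [0.0005, -0.0001, -0.0001], -1], [[0, 0, 0.3], [0.0006, -0.0001, -0.0002], -1], [[0, 0, 0.3], [0.0006, -0.0001, -0.0002], -1]]'

```text
time: 34.3
tool_pos: [0.4763, 0.1957, 0.0459]
eef_rot: [179.9, -0.0, -19.5]
wrist_force: [2.8, -1.0, 3.3]
gripper_width: 0.356
```

Run:
```python
from h import *
st(20)
```

```text
t 35.25 pos [476.29 195.71  45.88] rot [ 1.7997e+02  1.0000e-02 -1.9490e+01] F [ 2.28 -2.94  3.36] sd [0.46 0.93 0.55] T [-0.703 -0.655  0.049] w 0.353 q [  8.4  36.  -42.3 114.9  35.7  42.7 -75.3]
```

Request:
jog_arm --targets '[[[0, 0, 0], [0.0002, 0.0002, 0], -1], [[0, 0, 0], [0.0004, 0.0004, 0], -1], [[0, 0, 0], [0.0004, 0.0004, 0], -1]]'

```text
time: 35.55
tool_pos: [0.4764, 0.1957, 0.0459]
eef_rot: [180.0, 0.0, -19.5]
wrist_force: [0.6, -2.8, 2.9]
gripper_width: 0.358
```

Run:
```python
from h import *
st(20)
```

```text
t 36.5 pos [476.4  195.69  45.94] rot [ 1.800e+02  2.000e-02 -1.947e+01] F [-0.33 -2.54  2.92] sd [0.78 0.49 0.33] T [-0.576 -0.028 -0.027] w 0.356 q [  8.5  36.  -42.3 114.9  35.7  42.7 -75.2]
```

The left nut has made contact, but lateral drag (the tool axis is about 1.5 mm off the nut axis) biases my estimate to somewhere between 2.9 and 3.8 N free. I'll release, recentre and re-grip to measure the contact angle cleanly.

Request:
jog_arm --targets '[[[0, 0, 0], [0, 0, -0.0003], -1], [[0, 0, 0], [0, 0, -0.0003], -0.3], [[0, 0, 0], [0, 0, -0.0003], 0.1], [[0, 0, 0], [0, 0, -0.0003], 0.1], [[0, 0, 0], [-0.0002, 0.0015, -0.0006], 0.1], [[0, 0, 0], [-0.0002, 0.0015, -0.0006], 0.1], [[0, 0, 0], [-0.0002, 0.0015, -0.0006], 0.1]]'

```text
time: 37.2
tool_pos: [0.4762, 0.1943, 0.0467]
eef_rot: [-180.0, -0.0, -19.5]
wrist_force: [-0.7, 1.0, 0.6]
gripper_width: 0.554
```

Run:
```python
from h import *
st(8);to(.4757,.1943,.0465)
```

```text
t 37.55 pos [476.11 194.26  46.65] rot [-180.     -0.    -19.48] F [-0.35  0.22 -0.12] sd [0.49 0.57 0.45] T [ 0.007  0.004 -0.008] w 0.553 q [  8.7  35.8 -42.4 115.1  35.6  42.7 -75.1]
turn [-0. -0.  0.] shift [-0.0004  0.0001  0.0001]
```

Request:
jog_arm --targets '[[[0, 0, 0], [-0.0004, 0, 0], -0.1], [[0, 0, 0], [-0.0004, 0, 0], -0.4], [[0, 0, 0], [-0.0004, 0, 0], -1], [[0, 0, 0], [-0.0004, 0, 0], -1], [[0, 0, 0], [-0.0004, 0, 0], -1]]'

```text
time: 38.05
tool_pos: [0.4758, 0.1944, 0.0468]
eef_rot: [-180.0, -0.0, -19.5]
wrist_force: [-0.1, -0.0, 3.0]
gripper_width: 0.355
```

Run:
```python
from h import *
st(18)
```

```text
t 38.9 pos [475.79 194.39  46.72] rot [-1.7999e+02 -1.0000e-02 -1.9480e+01] F [-0.42 -0.58  3.89] sd [0.39 0.54 0.59] T [-0.143  0.055  0.068] w 0.351 q [  8.7  35.8 -42.4 115.1  35.6  42.6 -75.1]
```

Request:
jog_arm --targets '[[[0, 0, -0.1], [0, 0, 0], -1], [[0, 0, -0.2], [0, 0, 0], -1], [[0, 0, -0.3], [0, 0, 0], -1], [[0, 0, -0.4], [0, 0, 0], -1], [[0, 0, -0.5], [0, 0, 0], -1], [[0, 0, -0.5], [0, 0, 0], -1]]'

```text
time: 39.5
tool_pos: [0.4756, 0.1945, 0.0465]
eef_rot: [-180.0, 0.0, 9.2]
wrist_force: [-0.1, -0.4, 4.7]
gripper_width: 0.354
```

Run:
```python
from h import *
st(16)
```

```text
t 40.25 pos [475.63 194.41  46.6 ] rot [-180.      0.      9.17] F [-0.18 -0.12  3.56] sd [0.44 0.39 0.57] T [-0.039  0.049 -0.024] w 0.358 q [ 13.3  38.6 -48.8 115.   41.2  45.4 -50.9]
```

Request:
jog_arm --targets '[[[0, 0, -0.1], [0, 0, 0], -1], [[0, 0, -0.2], [0, 0, 0], -1], [[0, 0, -0.3], [0, 0, 0], -1], [[0, 0, -0.3], [0, 0, 0], -1]]'

```text
time: 40.65
tool_pos: [0.4756, 0.1944, 0.0465]
eef_rot: [-180.0, 0.0, 26.4]
wrist_force: [-1.1, -0.0, 3.3]
gripper_width: 0.354
```

Run:
```python
from h import *
st(16)
```

```text
t 41.4 pos [475.56 194.39  46.57] rot [-180.      0.     26.35] F [-0.69  0.28  2.97] sd [0.54 0.45 0.57] T [ 0.063  0.164 -0.031] w 0.352 q [ 15.8  40.4 -52.4 114.9  44.4  47.2 -36.2]
```

Request:
jog_arm --targets '[[[0, 0, -0.1], [0, 0, 0], -1], [[0, 0, -0.2], [0, 0, 0], -1], [[0, 0, -0.3], [0, 0, 0], -1], [[0, 0, -0.3], [0, 0, 0], -1]]'

```text
time: 41.8
tool_pos: [0.4755, 0.1944, 0.0465]
eef_rot: [-180.0, 0.0, 43.6]
wrist_force: [-1.3, 1.1, 3.8]
gripper_width: 0.356
```

Run:
```python
from h import *
st(16)
```

```text
t 42.55 pos [475.52 194.34  46.57] rot [-1.800e+02  1.000e-02  4.355e+01] F [-1.69  0.88  2.44] sd [0.73 0.4  0.74] T [ 0.072  0.365 -0.043] w 0.354 q [ 18.1  42.4 -55.9 114.9  47.6  49.2 -21.4]
```

Request:
jog_arm --targets '[[[0, 0, -0.1], [0, 0, 0], -1], [[0, 0, -0.2], [0, 0, 0], -1], [[0, 0, -0.3], [0, 0, 0], -1], [[0, 0, -0.3], [0, 0, 0], -1]]'

```text
time: 42.95
tool_pos: [0.4755, 0.1943, 0.0465]
eef_rot: [-180.0, 0.0, 60.8]
wrist_force: [-2.1, -0.9, 2.8]
gripper_width: 0.352
```

Run:
```python
from h import *
st(24)
```

```text
t 44.1 pos [475.55 194.3   46.58] rot [-1.800e+02  1.000e-02  6.074e+01] F [-2.84  0.45  2.72] sd [0.64 0.56 0.43] T [-0.027  0.618 -0.046] w 0.35 q [ 20.2  44.6 -59.2 114.8  50.5  51.3  -6.4]
```

The break is clear: with the stand at rest height, contact is at about 1.30 rad on my angle scale. The target is about 2.15 rad, so I'll turn 1.55 rad clockwise from here.

Request:
jog_arm --targets '[[[0, 0, 0.1], [0, 0, 0], -1], [[0, 0, 0.2], [0, 0, 0], -1], [[0, 0, 0.3], [0, 0, 0], -1], [[0, 0, 0.4], [0, 0, 0], -1], [[0, 0, 0.5], [0, 0, 0], -1], [[0, 0, 0.6], [0, 0, 0], -1], [[0, 0, 0.7], [0, 0, 0], -1], [[0, 0, 0.8], [0, 0, 0], -1], [[0, 0, 0.9], [0, 0, 0], -1], [[0, 0, 1.0], [0, 0, -0.0001], -1], [[0, 0, 1.1], [0, 0, -0.0001], -1], [[0, 0, 1.2], [0, 0, -0.0002], -1], [[0, 0, 1.3], [0, 0, -0.0003], -1], [[0, 0, 1.4], [0, 0, -0.0004], -1], [[0, 0, 1.5], [0, 0, -0.0004], -1], [[0, 0, 1.55], [0, 0, -0.0004], -1], [[0, 0, 1.55], [0, 0, -0.0004], -1], [[0, 0, 1.55], [0, 0, -0.0004], -1]]'

```text
time: 45.9
tool_pos: [0.4759, 0.1943, 0.047]
eef_rot: [-180.0, -0.0, -28.0]
wrist_force: [-1.7, 0.2, 0.2]
gripper_width: 0.358
```

Run:
```python
from h import *
st(24)
```

```text
t 47.05 pos [475.86 194.3   47.03] rot [-1.7999e+02 -1.0000e-02 -2.8080e+01] F [-0.8  -0.11  0.07] sd [0.64 0.41 0.72] T [0.008 0.22  0.046] w 0.355 q [  7.4  35.1 -40.6 115.1  34.   42.  -82.4]
```

With zero wrist force the nut sits 0.25 mm above its rest height, which matches about 3.4 N on the pad. I'll release and rise.

Request:
jog_arm --targets '[[[0, 0, 0], [0, 0, 0], -0.5], [[0, 0, 0], [0, 0, 0], -0.1], [[0, 0, 0], [0, 0, 0], 0.3], [[0, 0, 0], [0, 0, 0], 0.3], [[0, 0, 0], [0, 0, 0], 0.3], [[0, 0, 0], [0, 0, -0.02], 0.3], [[0, 0, 0], [0, 0, -0.06], 0.3], [[0, 0, 0], [0, 0, -0.1], 0.3], [[0, 0, 0], [0, 0, -0.14], 0.3], [[0, 0, 0], [0, 0, -0.14], 0.3]]'

```text
time: 48.05
tool_pos: [0.4789, 0.1964, 0.1922]
eef_rot: [-179.6, -0.4, -28.1]
wrist_force: [-0.3, 0.7, 0.2]
gripper_width: 0.65
```

Run:
```python
from h import *
st(3)
f=grab_frame("side");a=cv2.imread("pics/side0.png")
cv2.imwrite("pics/s9.png",cv2.resize(f["pixels"][130:330,130:390,::-1],None,fx=3,fy=3,interpolation=cv2.INTER_CUBIC))
z=lambda im,u,v:cv2.resize(im[v:v+32,u:u+44],None,fx=8.5,fy=8.5,interpolation=cv2.INTER_CUBIC)
b=f["pixels"][:,:,::-1]
cv2.imwrite("pics/z9.png",np.vstack([np.hstack([z(a,215,175),z(a,280,232)]),np.hstack([z(b,215,175),z(b,280,232)])]))
```

```text
t 48.15 pos [477.65 195.34 189.97] rot [-1.7993e+02 -1.3000e-01 -2.8100e+01] F [ 0.13 -0.18 -0.47] sd [0.42 0.65 0.58] T [ 0.011 -0.019 -0.024] w 0.649 q [ 16.   23.3 -50.3 110.1  21.5  56.3 -72.3]
```

View pics/s9.png

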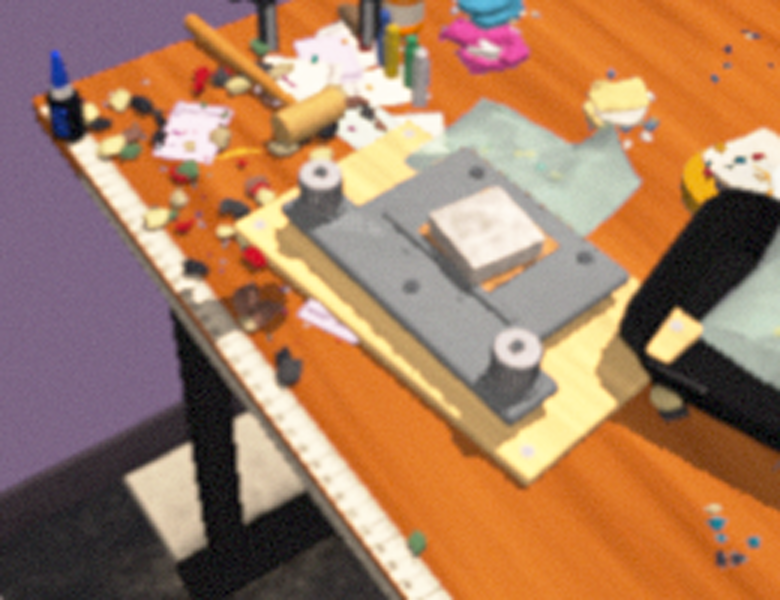

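View pics/z9.png

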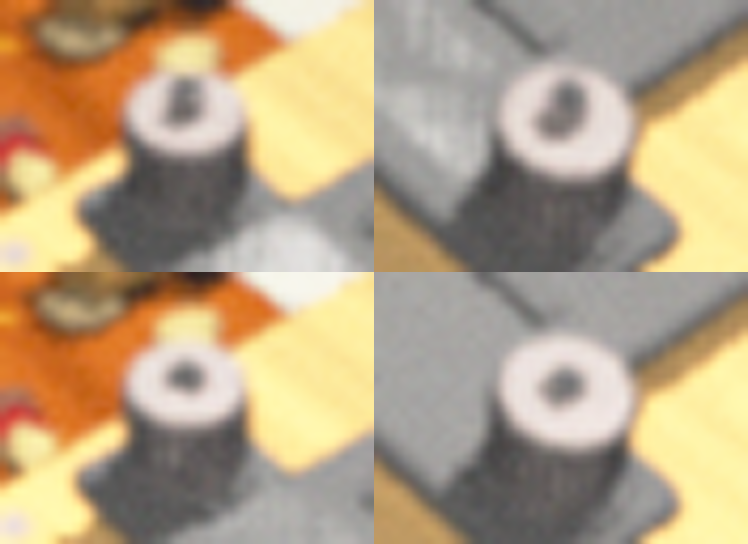

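The nuts are at the same pixels as at the start, about (236,188) and (302,245). Their stems have sunk visibly, the stand and block are in place, and the robot is clear. I'm handing in.

Run:
```python
from station import *
ticket.job_done();print(get_obs()['time'])
```

```text
the job is handed in; nothing more can be done
the job is handed in; nothing more can be done
```

I turned both nuts clockwise until each jack foot carries an estimated 3.4 N, and handed the job in at about 48 s. Each load could be off by about 0.3 to 0.4 N. I worked them out from wrist force and nut height; nothing measured the load with the nuts released.

- **Right nut (done first):** I turned it 2.5 rad in all, about 0.8 rad past contact.
- **Left nut:** My first grip was about 1.5 mm off the nut's axis, and the sideways drag blurred the force reading. I re-gripped it centred and turned it back 1.4 rad to find where the pad met the board. I then drove it to about 2.15 rad in all, 0.85 rad past contact. With zero wrist force the nut sat 0.25 mm above its rest height, which fits the estimate.
- **Last picture:** The stand, block, mallet and bottle were where they started, to within what the camera resolves, and both stems had sunk. The gripper was open and well clear of everything.

**Less certain points:**
- **Right jack not re-checked:** I didn't re-grip it after setting the left one. By calculation the left jack adds only about 0.1 N to it.
- **Stand stiffness:** The stand felt stiffer at the nuts (about 0.08 mm/N) than the task text suggests. If the text is right, the loads are nearer 3.1 to 3.2 N.
- **Fixed feet:** I didn't test them directly. By calculation all three stay well loaded.

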